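# Weed out the left-hand clamp screw

### The arm

A 6-joint arm with a two-finger parallel gripper is mounted at the origin on the work surface. World frame = base frame: x ahead of the robot, y to its left, z up, the work surface at z = 0. Lengths are in m, angles in degrees, forces in N, time in s.
With the tool pointing down it reaches from about 0.25 to 0.725 m from the base axis. Payload 9.7 kg.
Tool frame: the origin (TCP) lies on the centre line of the jaws, within the pads' length; the fingertips stand 17 mm ahead of it and the grasp point (between the pads) lies 2 mm behind it (bot.nose_length is the distance from the TCP to the fingertips, in m); x points along the fingers, y is the direction in which the jaws open and shut, and the axes are right-handed (so a half turn about x gives the same grasp; the last joint's range is limited). The gripper opens to 85 mm and grips with 20 to 120 N. Pads are 22 mm wide; open, the fingers measure 114 mm over their backs; the gripper's body (76 mm by 85 mm) begins 54 mm behind the grasp point. The pads swing forward as they close: fully open they stand 13 mm farther back than shut.
Start: joints at [64.859, 4.979, 10.078, 95.1, 0, 90], TCP at [0.234, 0.498, 0.248] pointing down, gripper open.
Joint ranges: [-179.16, 179.16], [-48.56, 103.87], [-65.8, 70.77], [-126.05, 130.52], [-82.76, 87.17], [-180, 180]. Speed limits (degrees/s): [127.2, 127.2, 147.25, 180, 180, 180].

### API

Orientations are given as [roll, pitch, yaw] about the fixed x, y, z axes, in that order (R = Rz(yaw) Ry(pitch) Rx(roll)).
In Python, from workcell import bot, viewer, ticket gives the robot as it stands.
- The arm moves only by the tool jog_arm, never from a script. Its argument "deltas" is a list of rows, each an object of numbers: "fingers": the opening, from 0 (shut) to 1 (fully open); "x", "y", "z": the shift along the world's x, y, z in mm; "twist": the turn about the world's z in degrees. A call has 1 to 10 rows; each row is the pose to reach, as a shift and turn from the pose measured when the call began; what a row does not reach only later rows make up. A row lasts 1/10 s, in which the tool goes at most 50 mm and 8.59 degrees, less where a joint would pass 70% of its speed; a pose out of reach is approached as far as the arm can. A call with a gripper value outside its range is refused whole. The fingers move at their own pace and stop on an object; "grip_force" is the grip in N (left out, the last holds). Time passes only in rows, so rows that repeat a pose let the fingers close. It gives the time, the measured TCP pose, the force and the opening at its end, in the units of the state.
- bot.get_obs(): the state, without advancing time (a new reading comes with each control period).
- viewer.camera(name): name is "scene" or "top" or "wrist"; returns a dict with "image" (400x640x3 uint8, red, green, blue), "fovy" (degrees; the focal length in pixels is half the picture's height over the tangent of half this angle, whatever the lens; pixels are square), "cx", "cy" (the principal point, pixels), "D" ([k1, k2, p1, p2, k3] as OpenCV has them; the pictures are not rectified), "world_to_cam" (4x4, takes a point from world to camera coordinates); the wrist camera has in their place "tool_from_camera" (4x4, takes a point from camera to tool coordinates, whose origin is the TCP and whose axes are the tool frame's). Camera axes: x right, y down, z forward; pixel columns grow to the right and rows downward; lengths in m; the calibration is good to about 2 mm. A picture is of the moment at which its call begins: read the wrist's pose just before it. There is no depth.
- ticket.job_done(): hands the job in, once; it reports no verdict.
The state is a dict: "time": time; "q": joint angles; "qd": joint speeds; "joint_efforts": joint torques, N m; "ee_pos": TCP position; "tcp_rot": TCP orientation; "wrist_force": force on the tool from outside, world axes, zero at the start; "torque": the same for the moment, N m; "opening": finger opening in m.
Only numpy, scipy, OpenCV 4.12 (cv2) and the standard library are available. Lean on these libraries where they do the work, as an engineer would, in place of code of your own. Each camera call takes 0.05 s, during which the arm holds its last target.

### The job

Three gel-frame clamp screws with T-handles stand started in round test nuts, and one of them has a left-hand thread: try each by turning its handle clockwise, seen from above, at least a quarter turn. A right-hand screw goes down: turn it fully home and leave its nut standing where it is. The left-hand screw rises: leave its handle turned and slide its nut upright along the bench, without lifting it off, until it is wholly inside the three-sided reject bay, and leave the other things on the bench alone.

Things in the scene. Friction and masses are not known exactly. Their poses are not given: they have to be found in the camera images.
- nut_a: round steel test nut, a plain disc 68 mm in diameter and 30 mm high, about 0.85 kg in all, standing loose on the bench; origin at the centre of its underside, z up. Its T-handled screw stands upright in its middle. All three nuts look alike and the thread is hidden inside; the hand can only be found by turning. The handle is blackened steel
- bar_a (a point): centre of the T-handle's bar, on the screw's axis; x along the bar (round, 10 mm thick, 66 mm long; never beyond the nut's rim), z up. 13 mm stem below, 17 mm hub at the bar, 17 mm collar (6 mm high) with its underside 24 mm under this point. Height over the bench: 62.5 to 64.5 mm at the start, 54 mm home (collar seated on the nut); a left-hand screw rises to 73 mm at most
- screw_a (a joint): turn of this T-handle in rad, clockwise from above positive; starts at -0.25 to 0.25; hard stops at -0.4 and 2.4. Fast thread: 4 mm per rad, clockwise lowers a right-hand and raises a left-hand screw. Turns with about 0.02 N m, stays where left; a right-hand screw is home at 2.4
- nut_b: round steel test nut, a plain disc 68 mm in diameter and 30 mm high, about 0.85 kg in all, standing loose on the bench; origin at the centre of its underside, z up. Its T-handled screw stands upright in its middle. All three nuts look alike and the thread is hidden inside; the hand can only be found by turning. The handle is blackened steel
- bar_b (a point): centre of the T-handle's bar, on the screw's axis; x along the bar (round, 10 mm thick, 66 mm long; never beyond the nut's rim), z up. 13 mm stem below, 17 mm hub at the bar, 17 mm collar (6 mm high) with its underside 24 mm under this point. Height over the bench: 62.5 to 64.5 mm at the start, 54 mm home (collar seated on the nut); a left-hand screw rises to 73 mm at most
- screw_b (a joint): turn of this T-handle in rad, clockwise from above positive; starts at -0.25 to 0.25; hard stops at -0.4 and 2.4. Fast thread: 4 mm per rad, clockwise lowers a right-hand and raises a left-hand screw. Turns with about 0.02 N m, stays where left; a right-hand screw is home at 2.4
- nut_c: round steel test nut, a plain disc 68 mm in diameter and 30 mm high, about 0.85 kg in all, standing loose on the bench; origin at the centre of its underside, z up. Its T-handled screw stands upright in its middle. All three nuts look alike and the thread is hidden inside; the hand can only be found by turning. The handle is blackened steel
- bar_c (a point): centre of the T-handle's bar, on the screw's axis; x along the bar (round, 10 mm thick, 66 mm long; never beyond the nut's rim), z up. 13 mm stem below, 17 mm hub at the bar, 17 mm collar (6 mm high) with its underside 24 mm under this point. Height over the bench: 62.5 to 64.5 mm at the start, 54 mm home (collar seated on the nut); a left-hand screw rises to 73 mm at most
- screw_c (a joint): turn of this T-handle in rad, clockwise from above positive; starts at -0.25 to 0.25; hard stops at -0.4 and 2.4. Fast thread: 4 mm per rad, clockwise lowers a right-hand and raises a left-hand screw. Turns with about 0.02 N m, stays where left; a right-hand screw is home at 2.4
- bay_in (a point): centre of the reject bay's floor, at bench height: fixed three-sided aluminium fence 25 mm high, open towards the robot, no lip, white floor. x points from mouth to back wall, y along the back wall. Inside 110 mm deep (x -55 mm at the mouth to +55 mm at the back) and 320 mm wide (y -160 to +160 mm); walls 6 mm thick
- tip_box: bystander: blue and yellow pipette-tip box, 90 x 126 x 64 mm, loose; origin at the centre of its underside
- beaker: bystander: clear plastic beaker, 80 mm across, 100 mm high, loose; origin at the centre of its underside
- flask: bystander: white bottle, 60 mm across, 140 mm high, loose; origin at the centre of its underside
Mind the look-alikes: they are no part of the job. What is shaped like the nut_a but green or pink is not meant.

How it is judged (in metres and radians):
At the end, for the whole second after the job is handed in: Both right-hand screws home (within 0.18 rad of the stop), their nuts within 50 mm of their start; the left-hand screw left past 0.9 rad clockwise, its nut wholly inside the bay (centre at least 32 mm in from the mouth); all nuts upright on the bench, at rest (value of joint each of screw_a, screw_c above 2.22 rad and distance of each of nut_a, nut_c from where it was at the start of the episode below 0.05 m and value of joint screw_b above 0.9 rad and x of nut_b in the frame of bay_in between -0.023 and 0.03 m and y of nut_b in the frame of bay_in between -0.135 and 0.135 m and angle between each of nut_a, nut_b, nut_c's own z axis and vertical below 0.06 rad and linear speed of each of nut_a, nut_b, nut_c below 0.02 m/s and height (world z) of each of nut_a, nut_b, nut_c below 0.004 m); the robot touches nothing.
It fails at once if a test nut is tipped (over 0.3 rad) or lifted more than 20 mm off the bench (angle between any of nut_a, nut_b, nut_c's own z axis and vertical above 0.3 rad or height (world z) of any of nut_a, nut_b, nut_c above 0.02 m).
It fails at once if the tip box, beaker or bottle is moved more than 40 mm (distance of any of tip_box, beaker, flask from where it was at the start of the episode above 0.04 m).
It also fails if it takes over 72 s, if anything falls off the work surface, if the arm or the gripper's body presses on something with over 40 N, if the wrist force passes 120 N, or if a joint passes its speed limit or range.

## Working session

There is one attempt and no reset: what is moved stays moved. The work goes in short steps, Python scripts to look and compute and a tool call to move; the robot and the scene stay as the last step left them, time stands still between calls to the robot, and variables do not carry over. Pictures are saved under pics/ and viewed, and the job is handed in when it is done.

Besides the shell and the picture viewer there is one more tool, called after "Request:" as name(argument=value, ...), one argument or row to a line, values as JSON. jog_arm: Moves the arm, as the interface text tells. Its arguments: {"type":"object","properties":{"deltas":{"type":"array"},"grip_force":{"type":"number"}},"required":["deltas"]}

```bash
mkdir -p pics; ls
cat > h.py <<'E'
import numpy as np, cv2
from workcell import bot, viewer, ticket
def K(c):
    f=200/np.tan(np.radians(c['fovy'])/2); return np.array([[f,0,c['cx']],[0,f,c['cy']],[0,0,1.]])
def px2w(c,uv,z):
    W=np.array(c['world_to_cam']); uv=np.array(uv,float).reshape(-1,1,2)
    n=cv2.undistortPoints(uv,K(c),np.array(c['D'],float)).reshape(-1,2)
    R,t=W[:3,:3],W[:3,3]; o=-R.T@t; d=np.c_[n,np.ones(len(n))]@R
    return o+d*((z-o[2])/d[:,2])[:,None]
def w2px(c,P):
    W=np.array(c['world_to_cam']); r,_=cv2.Rodrigues(W[:3,:3])
    return cv2.projectPoints(np.array(P,float).reshape(-1,3),r,W[:3,3],K(c),np.array(c['D'],float))[0].reshape(-1,2)
def snap(n,fn):
    c=viewer.camera(n); cv2.imwrite('pics/'+fn,c['image'][:,:,::-1]); 
    import pickle; pickle.dump(c,open('pics/'+fn+'.pkl','wb')); return c
E
python3 - <<'E'
from h import *
print(bot.get_obs())
for n in('top','scene'):
    c=snap(n,n+'0.png'); print({k:v for k,v in c.items() if k!='image'})
E
```

```text
pics
{'time': 0.0, 'q': array([6.48594556e+01, 5.00908059e+00, 1.00355537e+01, 9.50997420e+01,
       2.35406747e-04, 9.00016941e+01]), 'qd': array([-0.03957467, -0.02366343, -0.02202195,  0.02408508, -0.0244789 ,
       -0.02979798]), 'joint_efforts': array([-2.90252494e-03, -5.20387995e+01,  4.64804614e+01,  1.61664840e-02,
       -1.12237722e-04,  3.47154625e-06]), 'ee_pos': array([0.23357404, 0.49771263, 0.24761228]), 'tcp_rot': array([ -90.18239173,   89.92673076, -115.32463035]), 'wrist_force': array([ 0.10232439,  0.01795803, -0.86237525]), 'torque': array([-0.01018258,  0.01025225,  0.03045384]), 'opening': 0.0851785123403611}
{'fovy': 43.559144115971336, 'cx': 320.1710924355863, 'cy': 210.8447243770329, 'D': array([-0.15907593,  0.        ,  0.        ,  0.        ,  0.        ]), 'world_to_cam': array([[-3.10109003e-02, -9.99519038e-01,  1.27930703e-04,
        -9.82744768e-03],
       [-9.76399167e-01,  3.02662171e-02, -2.13842520e-01,
         5.18576835e-01],
       [ 2.13735798e-01, -6.75636050e-03, -9.76868139e-01,
         1.48827343e+00],
       [ 0.00000000e+00,  0.00000000e+00,  0.00000000e+00,
         1.00000000e+00]])}
{'fovy': 44.541911369755866, 'cx': 323.74828381370304, 'cy': 199.16365337597333, 'D': array([-0.14286248,  0.        ,  0.        ,  0.        ,  0.        ]), 'world_to_cam': array([[-0.88402507,  0.46704943, -0.01909214,  0.45557343],
       [ 0.33599129,  0.60650312, -0.72059962, -0.10211648],
       [-0.3249762 , -0.64344292, -0.6930885 ,  1.55257926],
       [ 0.        ,  0.        ,  0.        ,  1.        ]])}
```

View pics/top0.png

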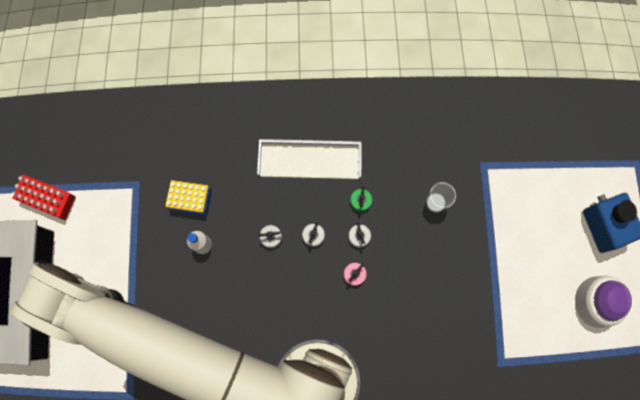

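View pics/scene0.png

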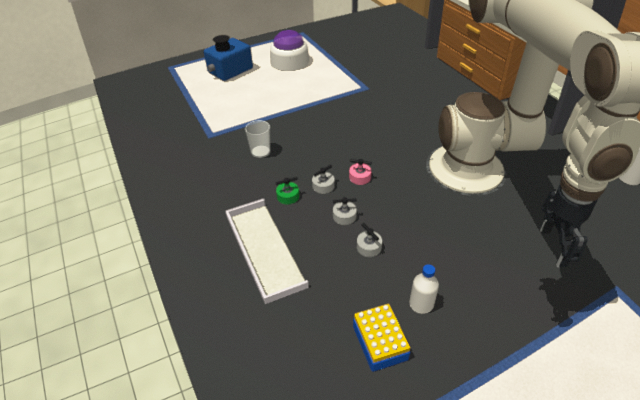

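The top view shows three grey nuts at about (270,237), (313,235) and (360,236). The green decoy is at (361,200), the pink one at (355,274), and the bay spans (258–361, 140–179). I'll zoom in next.

Run:
```python
from h import *
import pickle
c=pickle.load(open('pics/top0.png.pkl','rb'))
im=c['image'][130:290,240:400,::-1]
cv2.imwrite('pics/topz.png',cv2.resize(im,None,fx=3.75,fy=3.75,interpolation=cv2.INTER_CUBIC)[:600])
# nuts: circle fit by segmentation of grey top faces
g=c['image'].astype(int)
for (u,v) in [(270,237),(313,235),(360,236),(361,200),(355,274)]:
    p=g[v-20:v+20,u-20:u+20]
    m=(p.max(2)>95).astype(np.uint8)
    n,l,s,ce=cv2.connectedComponentsWithStats(m)
    i=1+np.argmax(s[1:,4]); 
    pts=np.argwhere(l==i)[:,::-1].astype(np.float32)
    e=cv2.minEnclosingCircle(pts); cen=np.array(e[0])+[u-20,v-20]
    d=(p.max(2)<60)&(np.hypot(*(np.mgrid[-20:20,-20:20]-np.array([cen[1]-v,cen[0]-u])[:,None,None]))<13)
    q=np.argwhere(d)[:,::-1]+[u-20,v-20]
    w=px2w(c,q,0.063); mu=w[:,:2].mean(0); ev=np.linalg.eigh(np.cov(w[:,:2].T)); a=ev[1][:,1]
    print((u,v),cen,e[1],s[i],px2w(c,[cen],.03)[0],'bar',mu,np.degrees(np.arctan2(a[1],a[0])),np.sqrt(ev[0])*np.sqrt(12))
print(px2w(c,[(259,140),(361,142),(361,179),(257,178)],0.025))
```

```text
(270, 237) [270. 236.] 11.180439949035645 [  9  16  23  15 185] [0.44850379 0.13239777 0.03      ] bar [0.43238937 0.13240506] 48.062109043104186 [0.05359053 0.06504994]
(313, 235) [313.16253853 234.07585144] 11.578662872314453 [  9   8  23  23 340] [ 0.45052474 -0.00201125  0.03      ] bar [ 0.43874808 -0.00253797] 168.40756728068393 [0.038567   0.07939353]
(360, 236) [359.5        234.83333397] 11.70242691040039 [  8   8  24  23 340] [ 0.44360103 -0.14597498  0.03      ] bar [ 0.43320831 -0.14141711] -176.51796080615344 [0.03887453 0.07351915]
(361, 200) [361. 199.] 11.180439949035645 [  9   9  23  21 307] [ 0.55801879 -0.15617066  0.03      ] bar [ 0.540874   -0.14928007] 164.78166076632579 [0.04426915 0.08311983]
(355, 274) [354.63636398 273.36363602] 11.931376457214355 [  8   8  24  24 372] [ 0.32440235 -0.12557686  0.03      ] bar [ 0.31281108 -0.12394947] 150.52582336066135 [0.03606204 0.07041293]
[[ 0.76794824  0.16638008  0.025     ]
 [ 0.75037487 -0.16629643  0.025     ]
 [ 0.62501253 -0.1598938   0.025     ]
 [ 0.6388183   0.1729304   0.025     ]]
```

View pics/topz.png

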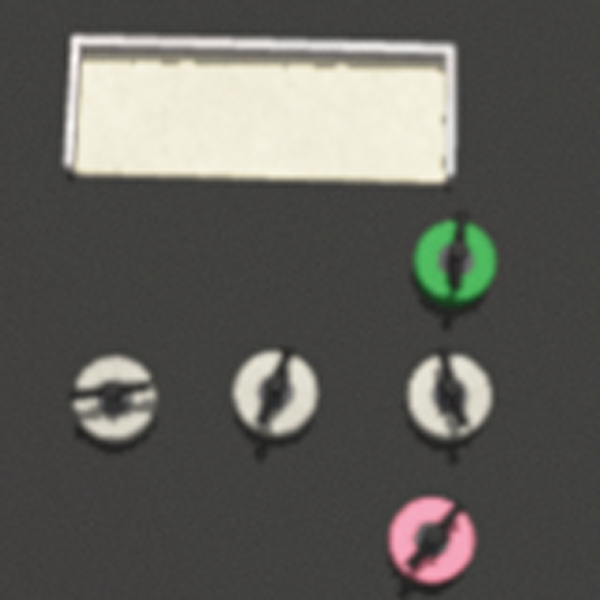

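Run:
```python
from h import *
import pickle
from scipy.spatial.transform import Rotation as R
c=pickle.load(open('pics/top0.png.pkl','rb'))
for a,b in [((72,397),(155,388)),((288,350),(263,420)),((443,350),(462,427))]:
    w=px2w(c,[np.array(a)/3.75+[240,130],np.array(b)/3.75+[240,130]],.063)
    d=w[1]-w[0]; print(w.mean(0),np.degrees(np.arctan2(d[1],d[0])),np.linalg.norm(d))
o=bot.get_obs(); M=R.from_euler('xyz',o['tcp_rot'],degrees=True).as_matrix(); print(M)
w=viewer.camera('wrist'); print({k:v for k,v in w.items() if k!='image'})
```

```text
[0.44698617 0.12837802 0.063     ] -85.42089405749 0.06789213974960036
[ 0.4493     -0.00338812  0.063     ] 158.96807349322364 0.06106021683586245
[ 0.44191589 -0.14688781  0.063     ] -168.956839050912 0.06506303407532307
[[-5.10540367e-04  4.24877318e-01  9.05250796e-01]
 [-1.03670212e-03  9.05250203e-01 -4.24877624e-01]
 [-9.99999332e-01 -1.15539260e-03 -2.16955535e-05]]
{'fovy': 68.50626038767994, 'cx': 322.522597140971, 'cy': 200.51295245779812, 'D': array([-0.03549912,  0.        ,  0.        ,  0.        ,  0.        ]), 'tool_from_camera': array([[-9.08450040e-04, -2.77728763e-01,  9.60659101e-01,
        -1.25858583e-01],
       [ 9.99999558e-01, -1.82582311e-05,  9.40373959e-04,
         1.24564207e-03],
       [-2.43628961e-04,  9.60659531e-01,  2.77728657e-01,
        -7.01292296e-02],
       [ 0.00000000e+00,  0.00000000e+00,  0.00000000e+00,
         1.00000000e+00]])}
```

Request:
jog_arm(
  deltas=[
    {"x":20,"y":-45,"fingers":1},
    {"x":40,"y":-90},
    {"x":60,"y":-135},
    {"x":80,"y":-180},
    {"x":100,"y":-225},
    {"x":120,"y":-270},
    {"x":140,"y":-315},
    {"x":160,"y":-360},
    {"x":170,"y":-365},
    {"x":170,"y":-365},
  ],
)

```text
validation failed for argument at $.de...
```

Request:
jog_arm(
  deltas=[
    {"x":20,"y":-45,"z":0,"twist":0,"fingers":1},
    {"x":40,"y":-90,"z":0,"twist":0,"fingers":1},
    {"x":60,"y":-135,"z":0,"twist":0,"fingers":1},
    {"x":80,"y":-180,"z":0,"twist":0,"fingers":1},
    {"x":100,"y":-225,"z":0,"twist":0,"fingers":1},
    {"x":120,"y":-270,"z":0,"twist":0,"fingers":1},
    {"x":140,"y":-315,"z":0,"twist":0,"fingers":1},
    {"x":150,"y":-365,"z":0,"twist":0,"fingers":1},
    {"x":150,"y":-365,"z":0,"twist":0,"fingers":1},
    {"x":150,"y":-365,"z":0,"twist":0,"fingers":1},
  ],
)

```text
time: 1.15
ee_pos: [0.3838, 0.1317, 0.2477]
tcp_rot: [-93.2, 90.0, -118.6]
wrist_force: [0.0, 0.2, 1.0]
opening: 0.0853
```

```bash
cat >> h.py <<'E'
from scipy.spatial.transform import Rotation as Ro
def tool():
    o=bot.get_obs(); T=np.eye(4); T[:3,:3]=Ro.from_euler('xyz',o['tcp_rot'],degrees=True).as_matrix(); T[:3,3]=o['ee_pos']
    return o,T,np.degrees(np.arctan2(T[1,1],T[0,1]))
def wsnap(fn):
    o,T,y=tool(); c=viewer.camera('wrist')
    c['world_to_cam']=np.linalg.inv(T@np.array(c['tool_from_camera']))
    cv2.imwrite('pics/'+fn,c['image'][:,:,::-1]); import pickle; pickle.dump(c,open('pics/'+fn+'.pkl','wb'))
    print('t',o['time'],'pos',np.round(o['ee_pos']*1000,1),'jawyaw',round(y,2),'q',np.round(o['q'],1),'F',np.round(o['wrist_force'],1),'op',round(o['opening']*1000,1))
    return c
E
python3 - <<'E'
from h import *
wsnap('w1.png')
E
```

```text
t 1.15 pos [383.8 131.7 247.7] jawyaw 64.65 q [ 19.  -14.6  -8.2  96.4  -0.   44.3] F [0.  0.2 1. ] op 85.3
```

View pics/w1.png

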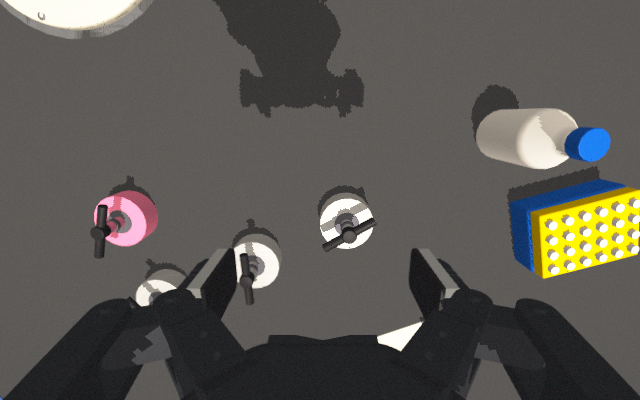

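```bash
cat >> h.py <<'E'
def bar(c,a,b,z=.0635):
    w=px2w(c,[a,b],z); d=w[1]-w[0]; print('bar',np.round(w.mean(0)*1000,1),'yaw',np.round(np.degrees(np.arctan(d[1]/d[0])),1),'len',np.round(np.linalg.norm(d)*1000,1))
E
python3 - <<'E'
from h import *
import pickle
c=pickle.load(open('pics/w1.png.pkl','rb'))
bar(c,(244,255),(250,302)); bar(c,(324,248),(375,221))
print(px2w(c,[(256,261),(346,222),(157,291)],.03))
E
```

```text
bar [452.    1.   63.5] yaw -23.2 len 63.8
bar [451.6 134.7  63.5] yaw -85.3 len 66.1
[[ 0.44776203  0.00733316  0.03      ]
 [ 0.44846528  0.13496634  0.03      ]
 [ 0.43024834 -0.13765562  0.03      ]]
```

Request:
jog_arm(
  deltas=[
    {"x":20,"y":-40,"z":-20,"twist":2,"fingers":1},
    {"x":40,"y":-85,"z":-40,"twist":2,"fingers":1},
    {"x":60,"y":-125,"z":-60,"twist":2,"fingers":1},
    {"x":68,"y":-131,"z":-90,"twist":2,"fingers":1},
    {"x":68,"y":-131,"z":-100,"twist":2,"fingers":0.45},
    {"x":68,"y":-131,"z":-100,"twist":2,"fingers":0.45},
    {"x":68,"y":-131,"z":-100,"twist":2,"fingers":0.45},
    {"x":68,"y":-131,"z":-100,"twist":2,"fingers":0.45},
  ],
)

```text
time: 2.0
ee_pos: [0.452, 0.003, 0.1492]
tcp_rot: [5.8, 89.9, -17.3]
wrist_force: [0.9, -0.8, 0.4]
opening: 0.0385
```

Run:
```python
from h import *
wsnap('w2.png')
```

```text
t 2.0 pos [452.    3.  149.2] jawyaw 66.91 q [  0.4  -9.4 -14.8  84.5  -0.   23.5] F [ 0.9 -0.8  0.4] op 38.5
```

View pics/w2.png

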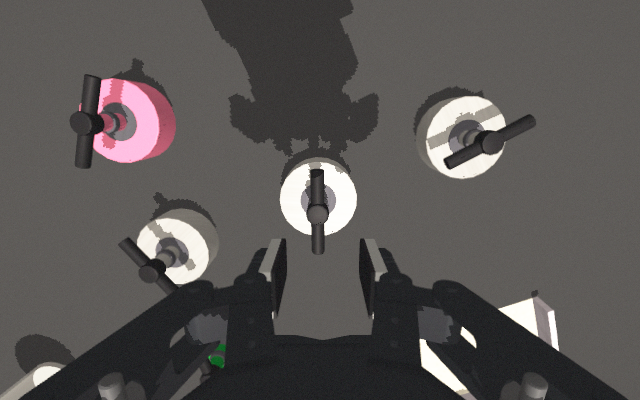

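Run:
```python
from h import *
import pickle
c=pickle.load(open('pics/w2.png.pkl','rb'))
bar(c,(317.5,170),(318.5,253)); bar(c,(447,163),(533,121)); bar(c,(90,76),(83,167))
print(w2px(c,[(.452,.003,.063)]), px2w(c,[(318,214),(490,143),(152,268)],.0635))
print(px2w(c,[(318,198),(466,136),(178,244)],.03))
```

```text
bar [452.4   0.7  63.5] yaw -22.7 len 66.4
bar [451.4 135.3  63.5] yaw -85.8 len 66.1
bar [ 325.5 -124.9   63.5] yaw -39.6 len 65.7
[[320.63327374 211.43431828]] [[ 4.52951191e-01  4.18065010e-04  6.35000000e-02]
 [ 4.52087251e-01  1.35402610e-01  6.35000000e-02]
 [ 4.42663430e-01 -1.42628072e-01  6.35000000e-02]]
[[ 0.44983439  0.00126119  0.03      ]
 [ 0.44889154  0.1345893   0.03      ]
 [ 0.4396922  -0.13412779  0.03      ]]
```

Request:
jog_arm(
  deltas=[
    {"x":0,"y":-2,"z":0,"twist":8.5,"fingers":0.3},
    {"x":0,"y":-2,"z":0,"twist":17,"fingers":0.3},
    {"x":0,"y":-2,"z":0,"twist":25.5,"fingers":0.3},
    {"x":0,"y":-2,"z":0,"twist":34,"fingers":0.3},
    {"x":0,"y":-2,"z":0,"twist":42.5,"fingers":0.3},
    {"x":0,"y":-2,"z":0,"twist":51,"fingers":0.3},
    {"x":0,"y":-2,"z":0,"twist":59.5,"fingers":0.3},
    {"x":0,"y":-2,"z":0,"twist":68,"fingers":0.3},
    {"x":0,"y":-2,"z":0,"twist":76.5,"fingers":0.3},
    {"x":0,"y":-2,"z":0,"twist":85,"fingers":0.3},
  ],
)

```text
time: 3.05
ee_pos: [0.4523, 0.0013, 0.1503]
tcp_rot: [-27.0, 89.8, 35.3]
wrist_force: [-0.0, 0.2, 0.0]
opening: 0.0254
```

Request:
jog_arm(
  deltas=[
    {"x":0,"y":0,"z":0,"twist":8.5,"fingers":0.3},
    {"x":0,"y":0,"z":0,"twist":17,"fingers":0.3},
    {"x":0,"y":0,"z":0,"twist":25.5,"fingers":0.3},
    {"x":0,"y":0,"z":0,"twist":34,"fingers":0.3},
    {"x":0,"y":0,"z":0,"twist":42.5,"fingers":0.3},
    {"x":0,"y":0,"z":0,"twist":51,"fingers":0.3},
    {"x":0,"y":0,"z":0,"twist":59.5,"fingers":0.3},
    {"x":0,"y":0,"z":0,"twist":68,"fingers":0.3},
    {"x":0,"y":0,"z":0,"twist":76.5,"fingers":0.3},
    {"x":0,"y":0,"z":0,"twist":85,"fingers":0.3},
  ],
)

```text
time: 4.05
ee_pos: [0.4526, 0.0018, 0.1514]
tcp_rot: [-62.2, 89.9, 85.5]
wrist_force: [0.3, -0.7, 0.2]
opening: 0.0255
```

Request:
jog_arm(
  deltas=[
    {"x":0,"y":0,"z":-20,"twist":8.5,"fingers":0.3},
    {"x":0,"y":0,"z":-40,"twist":10,"fingers":0.3},
    {"x":0,"y":0,"z":-40,"twist":10,"fingers":0.3},
    {"x":0,"y":0,"z":-40,"twist":10,"fingers":0.3},
  ],
)

```text
time: 4.45
ee_pos: [0.4526, 0.0021, 0.1124]
tcp_rot: [-74.6, 89.9, 83.0]
wrist_force: [-0.5, -0.1, -0.3]
opening: 0.0252
```

Run:
```python
from h import *
wsnap('w3.png')
```

```text
t 4.45 pos [452.6   2.1 112.4] jawyaw -112.36 q [ 2.000e-01 -8.900e+00 -1.850e+01  8.040e+01  1.000e-01 -1.575e+02] F [-0.5 -0.1 -0.3] op 25.2
```

View pics/w3.png

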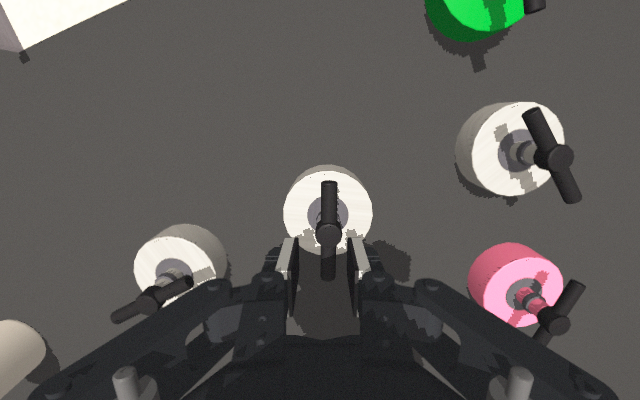

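Run:
```python
from h import *
import pickle
c=pickle.load(open('pics/w3.png.pkl','rb'))
bar(c,(329,182),(328,280)); bar(c,(531,111),(573,202)); bar(c,(580,284),(538,345))
print(w2px(c,[(.4526,.0021,.0635)]))
```

```text
bar [450.2   0.6  63.5] yaw -22.6 len 67.4
bar [ 443.4 -143.8   63.5] yaw 12.6 len 67.0
bar [ 327.8 -128.6   63.5] yaw -42.5 len 54.8
[[324.92586025 231.05206388]]
```

Request:
jog_arm(
  deltas=[
    {"x":-1,"y":-1.5,"z":-20,"twist":0,"fingers":0.28},
    {"x":-1,"y":-1.5,"z":-44,"twist":0,"fingers":0.28},
    {"x":-1,"y":-1.5,"z":-47,"twist":0,"fingers":0.22},
    {"x":-1,"y":-1.5,"z":-47,"twist":0,"fingers":0.22},
    {"x":-1,"y":-1.5,"z":-47,"twist":0,"fingers":0.22},
  ],
  grip_force=20,
)

```text
time: 5.0
ee_pos: [0.4523, 0.0004, 0.067]
tcp_rot: [-107.1, 89.8, 50.5]
wrist_force: [-1.9, -2.8, -2.1]
opening: 0.0187
```

Run:
```python
from h import *
wsnap('w4.png')
```

```text
t 5.0 pos [4.523e+02 4.000e-01 6.700e+01] jawyaw -112.38 q [-0.000e+00 -8.200e+00 -2.280e+01  7.520e+01  1.000e-01 -1.576e+02] F [-1.9 -2.8 -2.1] op 18.7
```

View pics/w4.png

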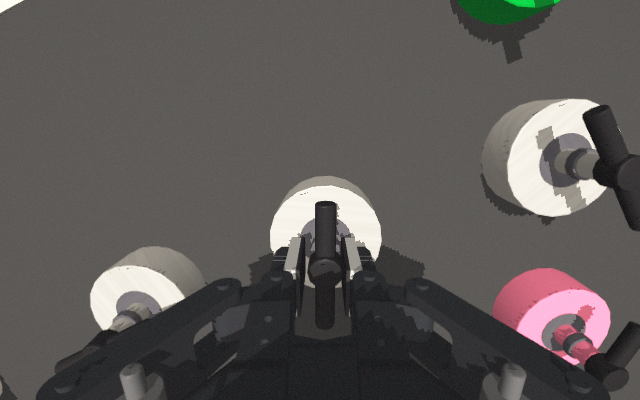

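Request:
jog_arm(
  deltas=[
    {"x":-0.5,"y":0,"z":0,"twist":-8.5,"fingers":0.24},
    {"x":-0.5,"y":0,"z":0,"twist":-17,"fingers":0.24},
    {"x":-0.5,"y":0,"z":0,"twist":-25.5,"fingers":0.24},
    {"x":-0.5,"y":0,"z":0,"twist":-34,"fingers":0.24},
    {"x":-0.5,"y":0,"z":0,"twist":-42.5,"fingers":0.24},
    {"x":-0.5,"y":0,"z":0,"twist":-51,"fingers":0.24},
    {"x":-0.5,"y":0,"z":0,"twist":-59.5,"fingers":0.24},
    {"x":-0.5,"y":0,"z":0,"twist":-68,"fingers":0.24},
    {"x":-0.5,"y":0,"z":0,"twist":-76.5,"fingers":0.24},
    {"x":-0.5,"y":0,"z":0,"twist":-85,"fingers":0.24},
  ],
)

```text
time: 6.05
ee_pos: [0.4524, 0.0007, 0.0684]
tcp_rot: [-92.9, 89.7, -20.6]
wrist_force: [-2.8, -0.9, 2.2]
opening: 0.0204
```

Run:
```python
from h import *
wsnap('w5.png')
snap('scene','s5.png')
```

```text
t 6.05 pos [452.4   0.7  68.4] jawyaw 162.28 q [  0.1  -8.3 -22.8  75.3  -0.1 -72.1] F [-2.8 -0.9  2.2] op 20.4
```

View pics/w5.png

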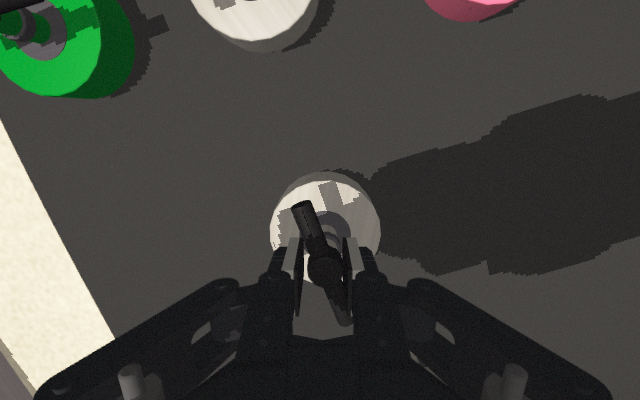

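View pics/s5.png

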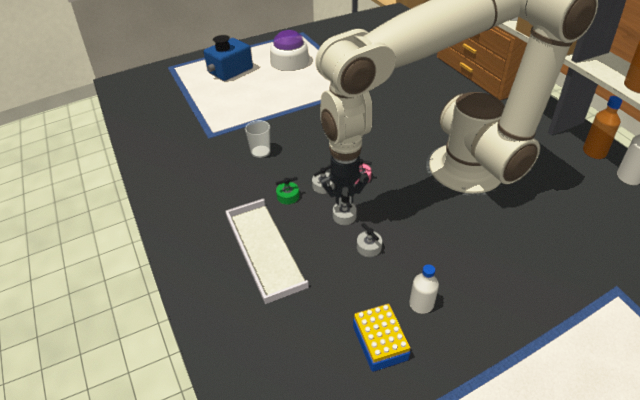

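Run:
```python
from h import *
import pickle
for f,a,b in (('w4',(325.5,203),(325,328)),('w5',(301,203),(347,325))):
  c=pickle.load(open(f'pics/{f}.png.pkl','rb'))
  for z in (.054,.059,.063,.068): print(f,z); bar(c,a,b,z)
  im=c['image'][160:340,230:420,::-1]; cv2.imwrite(f'pics/{f}z.png',cv2.resize(im,None,fx=3.2,fy=3.2,interpolation=cv2.INTER_CUBIC))
a=cv2.imread('pics/w4z.png');b=cv2.imread('pics/w5z.png')
cv2.imwrite('pics/z45.png',cv2.resize(np.hstack([a,b]),(800,379)))
```

```text
w4 0.054
bar [445.2   3.3  54. ] yaw -22.4 len 73.8
w4 0.059
bar [447.9   2.2  59. ] yaw -22.4 len 71.2
w4 0.063
bar [449.9   1.4  63. ] yaw -22.4 len 69.1
w4 0.068
bar [4.525e+02 4.000e-01 6.800e+01] yaw -22.4 len 66.4
w5 0.054
bar [454.1   9.6  54. ] yaw -88.9 len 76.7
w5 0.059
bar [453.3   7.   59. ] yaw -88.9 len 73.9
w5 0.063
bar [452.6   4.8  63. ] yaw -88.9 len 71.8
w5 0.068
bar [451.8   2.2  68. ] yaw -88.9 len 69.0
```

View pics/z45.png

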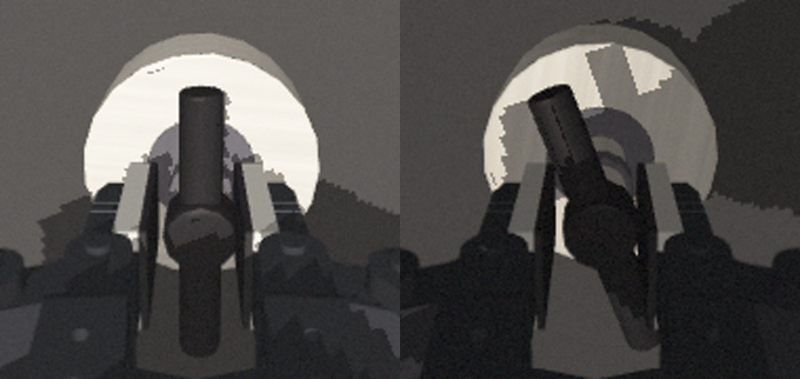

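The middle handle turned about 66° clockwise and came about 5 mm nearer the camera, so this looks like the left-hand screw. I'll turn it further, then back off and check.

Request:
jog_arm(
  deltas=[
    {"x":0,"y":0,"z":0,"twist":-8.5,"fingers":0.24},
    {"x":0,"y":0,"z":0,"twist":-17,"fingers":0.24},
    {"x":0,"y":0,"z":1,"twist":-25,"fingers":0.24},
    {"x":0,"y":0,"z":2,"twist":-33,"fingers":0.24},
    {"x":0,"y":0,"z":2,"twist":-33,"fingers":0.24},
    {"x":0,"y":0,"z":2,"twist":-25,"fingers":0.4},
    {"x":0,"y":0,"z":2,"twist":-16,"fingers":0.4},
    {"x":0,"y":0,"z":30,"twist":-16,"fingers":0.6},
    {"x":0,"y":0,"z":60,"twist":-16,"fingers":1.0},
    {"x":0,"y":0,"z":82,"twist":-16,"fingers":1.0},
  ],
)

```text
time: 7.15
ee_pos: [0.4531, 0.0008, 0.1525]
tcp_rot: [-77.0, 89.6, -20.0]
wrist_force: [0.8, -0.1, 0.4]
opening: 0.0764
```

Run:
```python
from h import *
wsnap('w6.png')
```

```text
t 7.15 pos [453.1   0.8 152.5] jawyaw 146.96 q [  0.2  -9.5 -14.5  84.6  -0.1 -56.8] F [ 0.8 -0.1  0.4] op 76.4
```

View pics/w6.png

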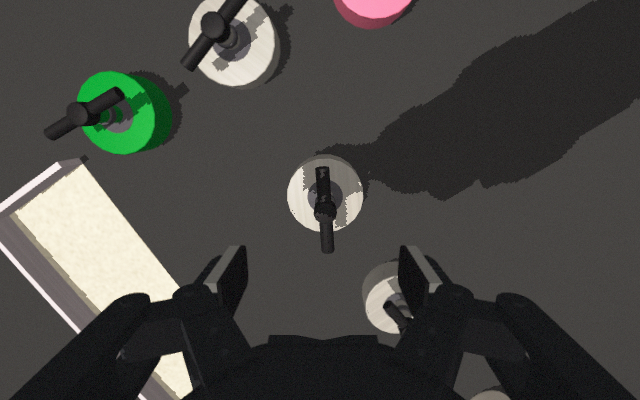

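Run:
```python
from h import *
import pickle
c=pickle.load(open('pics/w6.png.pkl','rb'))
im=c['image'][140:290,240:410,::-1]; cv2.imwrite('pics/w6z.png',cv2.resize(im,None,fx=4,fy=4,interpolation=cv2.INTER_CUBIC))
for z in (.059,.0635,.070): bar(c,(322,167),(328,252),z)
print('nut top', px2w(c,[(325,194)],.03), 'bay floor corners',px2w(c,[(80,163),(15,213)],0.0))
```

```text
bar [453.8   4.4  59. ] yaw 61.0 len 70.4
bar [453.    3.2  63.5] yaw 61.0 len 69.0
bar [451.9   1.4  70. ] yaw 61.0 len 66.9
nut top [[ 0.45043921 -0.00093946  0.03      ]] bay floor corners [[ 0.63940979 -0.15146335  0.        ]
 [ 0.73960114 -0.15431577  0.        ]]
```

View pics/w6z.png

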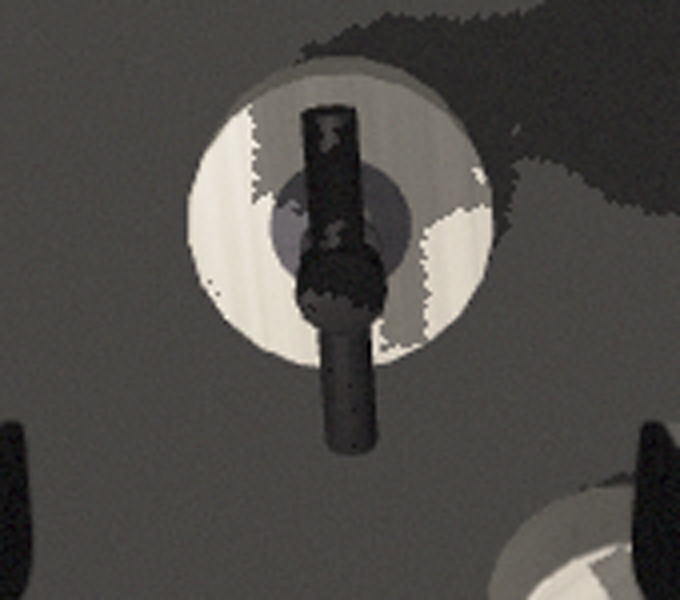

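Request:
jog_arm(
  deltas=[
    {"x":-1.5,"y":0,"z":-3,"twist":-8.5,"fingers":1},
    {"x":-1.5,"y":0,"z":-3,"twist":-17,"fingers":1},
    {"x":-1.5,"y":0,"z":-3,"twist":-25.5,"fingers":1},
    {"x":-1.5,"y":0,"z":-3,"twist":-34,"fingers":1},
    {"x":-1.5,"y":0,"z":-3,"twist":-42.5,"fingers":1},
    {"x":-1.5,"y":0,"z":-3,"twist":-51,"fingers":1},
    {"x":-1.5,"y":0,"z":-23,"twist":-60,"fingers":1},
    {"x":-1.5,"y":0,"z":-43,"twist":-60,"fingers":1},
    {"x":-1.5,"y":0,"z":-53,"twist":-60,"fingers":1},
    {"x":-1.5,"y":0,"z":-53,"twist":-60,"fingers":1},
  ],
)

```text
time: 8.2
ee_pos: [0.4522, 0.0009, 0.1018]
tcp_rot: [-78.3, 89.4, -81.0]
wrist_force: [-0.9, -0.1, 0.9]
opening: 0.0854
```

Run:
```python
from h import *
wsnap('w7.png')
```

```text
t 8.2 pos [452.2   0.9 101.8] jawyaw 87.21 q [  0.5  -8.9 -19.6  79.2  -0.6   3.2] F [-0.9 -0.1  0.9] op 85.4
```

View pics/w7.png

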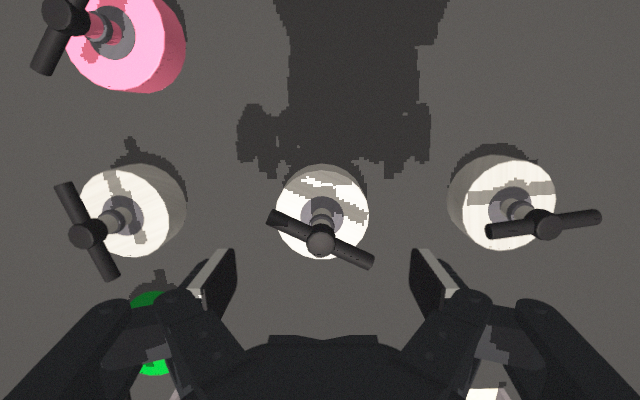

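Request:
jog_arm(
  deltas=[
    {"x":0,"y":0,"z":-25,"twist":0,"fingers":1},
    {"x":0,"y":0,"z":-50,"twist":0,"fingers":1},
    {"x":0,"y":0,"z":-70,"twist":0,"fingers":1},
    {"x":0,"y":0,"z":-77,"twist":0,"fingers":1},
    {"x":0,"y":0,"z":-77,"twist":0,"fingers":1},
  ],
)

```text
time: 8.75
ee_pos: [0.4526, 0.0009, 0.026]
tcp_rot: [-72.8, 89.4, -75.5]
wrist_force: [0.4, 0.2, 0.7]
opening: 0.0855
```

Run:
```python
from h import *
wsnap('w8.png')
```

```text
t 8.75 pos [452.6   0.9  26. ] jawyaw 87.22 q [  0.4  -6.8 -26.2  70.4  -0.6   3.2] F [0.4 0.2 0.7] op 85.5
```

View pics/w8.png

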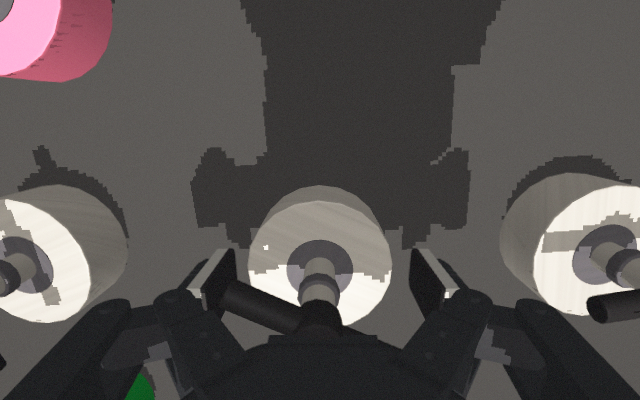

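Request:
jog_arm(
  deltas=[
    {"x":0,"y":0,"z":-1,"twist":0,"fingers":0.75},
    {"x":0,"y":0,"z":-1,"twist":0,"fingers":0.75},
    {"x":0,"y":0,"z":-1,"twist":0,"fingers":0.75},
    {"x":0,"y":0,"z":-1,"twist":0,"fingers":0.75},
  ],
  grip_force=30,
)

```text
time: 9.2
ee_pos: [0.4544, 0.0002, 0.028]
tcp_rot: [-56.5, 89.2, -59.3]
wrist_force: [-0.9, -4.0, 7.0]
opening: 0.0672
```

Run:
```python
from h import *
wsnap('w9.png')
```

```text
t 9.2 pos [4.544e+02 2.000e-01 2.800e+01] jawyaw 87.2 q [  0.4  -6.9 -26.1  70.4  -0.7   3.2] F [-0.9 -4.   7. ] op 67.2
```

View pics/w9.png

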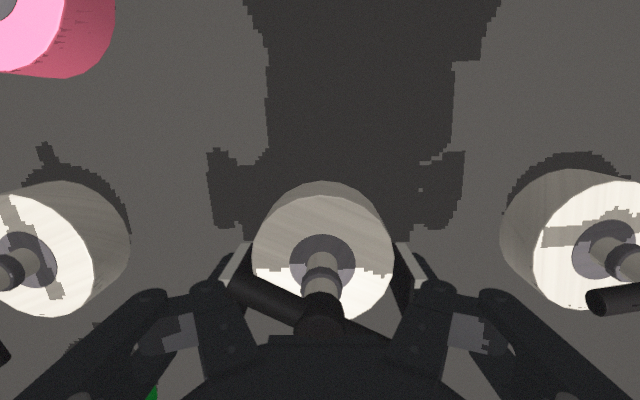

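Request:
jog_arm(
  deltas=[
    {"x":8,"y":0,"z":0,"twist":0,"fingers":0.75},
    {"x":24,"y":0,"z":0,"twist":0,"fingers":0.75},
    {"x":42,"y":0,"z":0,"twist":0,"fingers":0.75},
    {"x":60,"y":0,"z":0,"twist":0,"fingers":0.75},
    {"x":78,"y":0,"z":0,"twist":0,"fingers":0.75},
    {"x":96,"y":0,"z":0,"twist":0,"fingers":0.75},
    {"x":114,"y":0,"z":0,"twist":0,"fingers":0.75},
    {"x":130,"y":0,"z":0,"twist":0,"fingers":0.75},
    {"x":140,"y":0,"z":0,"twist":0,"fingers":0.75},
    {"x":140,"y":0,"z":0,"twist":0,"fingers":0.75},
  ],
)

```text
time: 10.25
ee_pos: [0.596, 0.0002, 0.0284]
tcp_rot: [-50.5, 89.2, -53.3]
wrist_force: [3.2, -0.6, -1.7]
opening: 0.0667
```

Run:
```python
from h import *
wsnap('w10.png');snap('top','t10.png');snap('scene','s10.png')
a=cv2.imread('pics/t10.png')[120:270,230:390];b=cv2.imread('pics/s10.png')[120:320,200:413]
cv2.imwrite('pics/ts10.png',np.hstack([cv2.resize(a,(400,375),interpolation=2),cv2.resize(b,(400,375),interpolation=2)]))
```

```text
t 10.25 pos [5.96e+02 2.00e-01 2.84e+01] jawyaw 87.21 q [ 0.3 12.2 -6.3 71.  -0.7  3.1] F [ 3.2 -0.6 -1.7] op 66.7
```

View pics/w10.png

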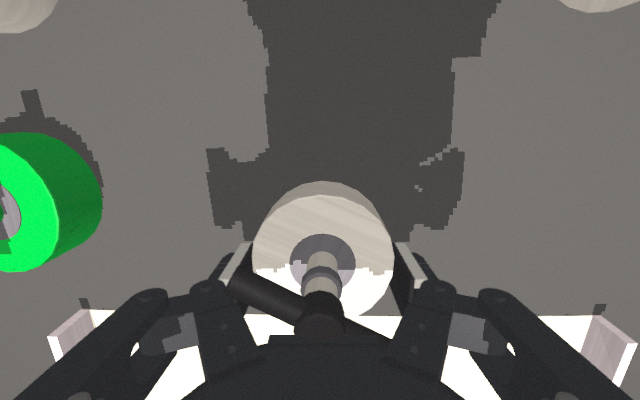

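View pics/ts10.png

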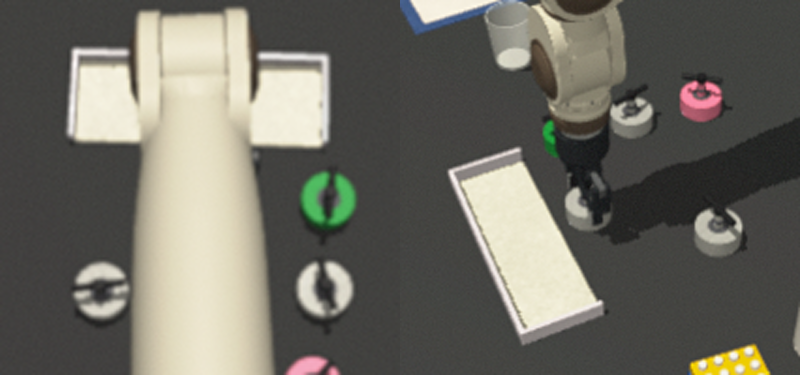

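Run:
```python
from h import *
import pickle
c=pickle.load(open('pics/w10.png.pkl','rb'))
print(px2w(c,[(95,312),(140,313),(500,315),(592,314)],0.0))
```

```text
[[ 0.63925726 -0.14737354  0.        ]
 [ 0.64050262 -0.11726163  0.        ]
 [ 0.65103442  0.10976414  0.        ]
 [ 0.65436492  0.17017351  0.        ]]
```

Request:
jog_arm(
  deltas=[
    {"x":8,"y":0,"z":0,"twist":0,"fingers":0.75},
    {"x":24,"y":0,"z":0,"twist":0,"fingers":0.75},
    {"x":42,"y":0,"z":0,"twist":0,"fingers":0.75},
    {"x":60,"y":0,"z":0,"twist":0,"fingers":0.75},
    {"x":78,"y":0,"z":0,"twist":0,"fingers":0.75},
    {"x":94,"y":0,"z":0,"twist":0,"fingers":0.75},
    {"x":104,"y":0,"z":0,"twist":0,"fingers":0.75},
    {"x":104,"y":0,"z":0,"twist":0,"fingers":0.75},
  ],
)

```text
time: 11.2
ee_pos: [0.6997, 0.0003, 0.0283]
tcp_rot: [-49.3, 89.2, -52.0]
wrist_force: [2.4, -0.4, -0.6]
opening: 0.0665
```

Run:
```python
from h import *
c=wsnap('w11.png')
```

```text
t 11.2 pos [6.997e+02 3.000e-01 2.830e+01] jawyaw 87.21 q [ 0.3 26.1 11.4 74.8 -0.7  3.1] F [ 2.4 -0.4 -0.6] op 66.5
```

View pics/w11.png

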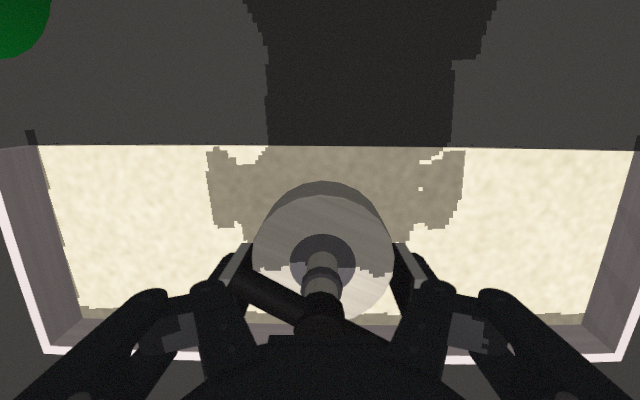

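Run:
```python
from h import *
import pickle
c=pickle.load(open('pics/w11.png.pkl','rb'))
print(px2w(c,[(322,147),(440,148),(322,181),(90,322),(322,325),(578,327)],0.0))
```

```text
[[ 0.64600198  0.00345678  0.        ]
 [ 0.64925237  0.06459753  0.        ]
 [ 0.66400876  0.00257414  0.        ]
 [ 0.7505836  -0.15303253  0.        ]
 [ 0.75660223 -0.00196805  0.        ]
 [ 0.76755389  0.16302007  0.        ]]
```

The nut's front rim is about 18 mm inside the mouth, so its centre is about 52 mm in. I'll release it.

Request:
jog_arm(
  deltas=[
    {"x":0,"y":0,"z":0,"twist":0,"fingers":1},
    {"x":0,"y":0,"z":0,"twist":0,"fingers":1},
    {"x":0,"y":0,"z":0,"twist":0,"fingers":1},
    {"x":0,"y":0,"z":0,"twist":0,"fingers":1},
    {"x":0,"y":0,"z":20,"twist":0,"fingers":1},
    {"x":0,"y":0,"z":45,"twist":0,"fingers":1},
    {"x":0,"y":0,"z":80,"twist":0,"fingers":1},
    {"x":-40,"y":0,"z":120,"twist":0,"fingers":1},
    {"x":-80,"y":-20,"z":120,"twist":0,"fingers":1},
    {"x":-120,"y":-40,"z":120,"twist":0,"fingers":1},
  ],
)

```text
time: 12.25
ee_pos: [0.5784, -0.0397, 0.15]
tcp_rot: [-41.3, 89.0, -44.0]
wrist_force: [0.3, 0.1, 0.2]
opening: 0.0854
```

Request:
jog_arm(
  deltas=[
    {"x":-40,"y":-30,"z":0,"twist":8.5,"fingers":0.6},
    {"x":-80,"y":-60,"z":0,"twist":15,"fingers":0.35},
    {"x":-110,"y":-90,"z":0,"twist":15,"fingers":0.35},
    {"x":-135,"y":-105,"z":-10,"twist":15,"fingers":0.35},
    {"x":-136,"y":-104,"z":-20,"twist":15,"fingers":0.35},
    {"x":-136,"y":-104,"z":-30,"twist":15,"fingers":0.35},
    {"x":-136,"y":-104,"z":-30,"twist":15,"fingers":0.35},
  ],
)

```text
time: 12.95
ee_pos: [0.4423, -0.1431, 0.1186]
tcp_rot: [-41.9, 89.1, -29.6]
wrist_force: [0.3, 0.2, -0.0]
opening: 0.03
```

Run:
```python
from h import *
wsnap('w12.png');snap('scene','s12.png')
```

```text
t 12.95 pos [ 442.3 -143.1  118.6] jawyaw 102.31 q [-17.8  -8.1 -17.1  80.2  -0.2 -30.1] F [ 0.3  0.2 -0. ] op 30.0
```

View pics/w12.png

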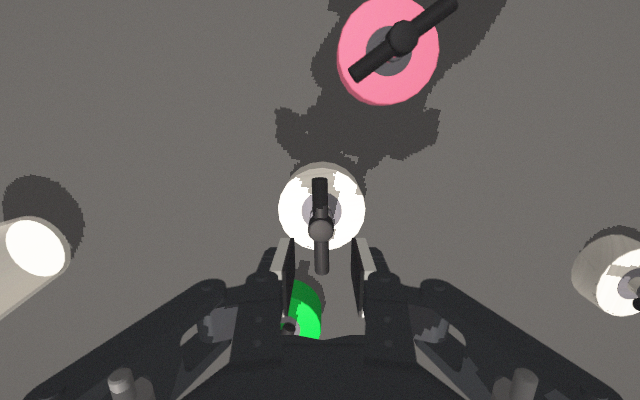

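View pics/s12.png

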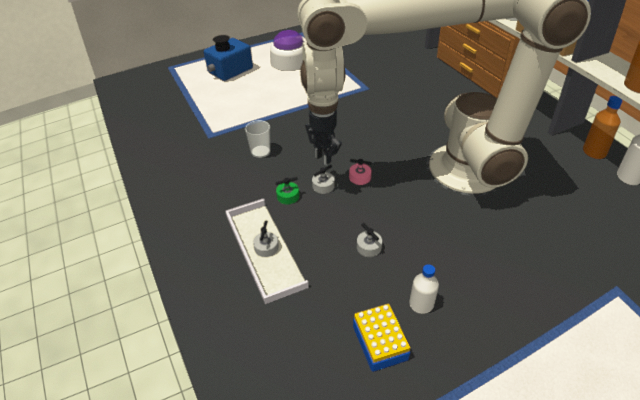

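Run:
```python
from h import *
import pickle
c=pickle.load(open('pics/w12.png.pkl','rb'))
bar(c,(319.5,178),(321,274)); print(w2px(c,[(.4423,-.1431,.0635)]))
```

```text
bar [ 445.4 -143.6   63.5] yaw 13.0 len 68.1
[[322.03071303 224.4365398 ]]
```

Request:
jog_arm(
  deltas=[
    {"x":2,"y":-0.5,"z":-25,"twist":0.5,"fingers":0.3},
    {"x":2,"y":-0.5,"z":-50,"twist":0.5,"fingers":0.3},
    {"x":2,"y":-0.5,"z":-54,"twist":0.5,"fingers":0.24},
    {"x":2,"y":-0.5,"z":-54,"twist":0.5,"fingers":0.24},
    {"x":2,"y":-0.5,"z":-54,"twist":-8,"fingers":0.24},
    {"x":2,"y":-0.5,"z":-54,"twist":-16.5,"fingers":0.24},
    {"x":2,"y":-0.5,"z":-54,"twist":-25,"fingers":0.24},
    {"x":2,"y":-0.5,"z":-55,"twist":-33.5,"fingers":0.24},
    {"x":2,"y":-0.5,"z":-55,"twist":-42,"fingers":0.24},
    {"x":2,"y":-0.5,"z":-56,"twist":-50.5,"fingers":0.24},
  ],
)

```text
time: 14.05
ee_pos: [0.4459, -0.1441, 0.0658]
tcp_rot: [-36.1, 88.9, -74.6]
wrist_force: [-1.1, -3.3, 2.4]
opening: 0.0203
```

Request:
jog_arm(
  deltas=[
    {"x":0,"y":0,"z":0,"twist":-8.5,"fingers":0.24},
    {"x":0,"y":0,"z":0,"twist":-17,"fingers":0.24},
    {"x":0,"y":0,"z":-1,"twist":-25.5,"fingers":0.24},
    {"x":0,"y":0,"z":-1.5,"twist":-34,"fingers":0.24},
    {"x":0,"y":0,"z":-2,"twist":-42.5,"fingers":0.24},
  ],
)

```text
time: 14.55
ee_pos: [0.4463, -0.1445, 0.0654]
tcp_rot: [-32.6, 88.9, -114.0]
wrist_force: [-3.0, -1.9, 0.1]
opening: 0.0206
```

Run:
```python
from h import *
wsnap('w13.png')
```

```text
t 14.55 pos [ 446.3 -144.5   65.4] jawyaw 8.65 q [-17.3  -5.5 -20.6  75.   -1.1  64. ] F [-3.  -1.9  0.1] op 20.6
```

View pics/w13.png

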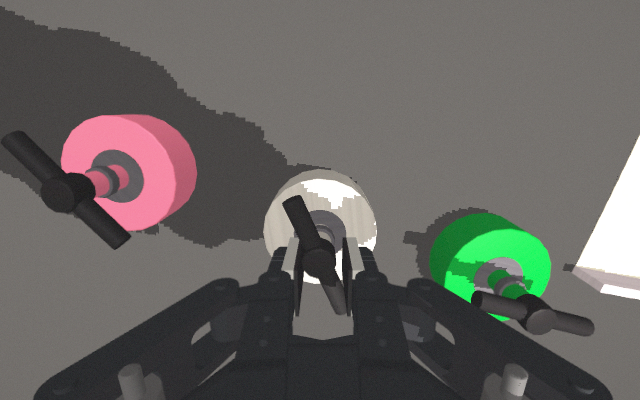

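Request:
jog_arm(
  deltas=[
    {"x":-0.5,"y":0,"z":-1,"twist":-8.5,"fingers":0.24},
    {"x":-0.5,"y":0,"z":-2,"twist":-17,"fingers":0.24},
    {"x":-0.5,"y":0,"z":-3,"twist":-25.5,"fingers":0.24},
    {"x":-0.5,"y":0,"z":-3.5,"twist":-34,"fingers":0.24},
    {"x":-0.5,"y":0,"z":-4,"twist":-42.5,"fingers":0.24},
    {"x":-0.5,"y":0,"z":-4.5,"twist":-51,"fingers":0.24},
    {"x":-0.5,"y":0,"z":-5,"twist":-59.5,"fingers":0.24},
  ],
)

```text
time: 15.3
ee_pos: [0.4459, -0.1442, 0.0614]
tcp_rot: [-33.8, 88.9, -175.1]
wrist_force: [-3.4, 1.5, 0.3]
opening: 0.0205
```

Run:
```python
from h import *
o,T,y=tool();print(o['torque'])
wsnap('w14.png')
```

```text
[0.26003772 0.69068216 0.03256734]
t 15.3 pos [ 445.9 -144.2   61.4] jawyaw -51.3 q [-17.7  -4.6 -20.2  75.4  -0.4 123.6] F [-3.4  1.5  0.3] op 20.5
```

View pics/w14.png

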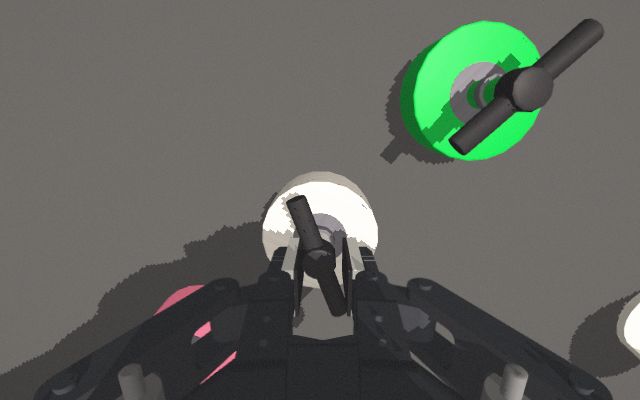

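Request:
jog_arm(
  deltas=[
    {"x":0,"y":0,"z":-0.5,"twist":-8.5,"fingers":0.24},
    {"x":0,"y":0,"z":-1,"twist":-17,"fingers":0.24},
    {"x":0,"y":0,"z":-1.5,"twist":-25.5,"fingers":0.24},
    {"x":0,"y":0,"z":-1.5,"twist":-34,"fingers":0.24},
  ],
)

```text
time: 15.75
ee_pos: [0.4469, -0.1442, 0.0613]
tcp_rot: [-36.8, 89.0, 147.7]
wrist_force: [-0.7, -0.3, 1.2]
opening: 0.0203
```

Run:
```python
from h import *
o,T,y=tool();print(o['torque'])
wsnap('w15.png')
```

```text
[0.03702527 0.01114458 0.14293872]
t 15.75 pos [ 446.9 -144.2   61.3] jawyaw -85.52 q [-18.   -4.5 -20.1  75.3   0.2 157.5] F [-0.7 -0.3  1.2] op 20.3
```

View pics/w15.png

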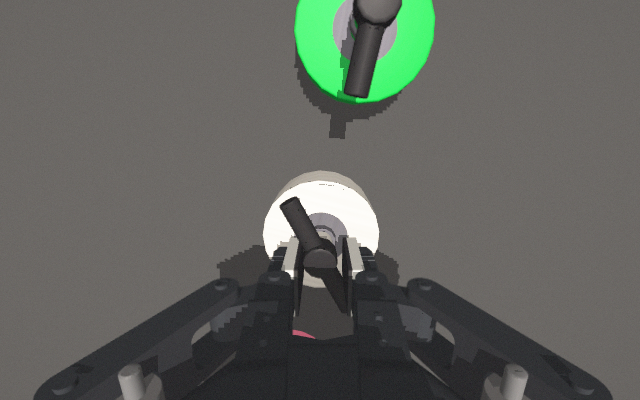

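Torque rose from 0.03 to 0.14 N·m, which points to the stop. I'll back off and check.

Request:
jog_arm(
  deltas=[
    {"x":-1,"y":0,"z":0,"twist":8.5,"fingers":0.4},
    {"x":-1,"y":0,"z":0,"twist":12,"fingers":0.5},
    {"x":-1,"y":0,"z":30,"twist":12,"fingers":0.5},
    {"x":-1,"y":0,"z":60,"twist":12,"fingers":0.5},
    {"x":-1,"y":0,"z":80,"twist":12,"fingers":0.5},
    {"x":-1,"y":0,"z":80,"twist":12,"fingers":0.5},
  ],
)

```text
time: 16.4
ee_pos: [0.4477, -0.1446, 0.1452]
tcp_rot: [-38.9, 89.4, 157.5]
wrist_force: [0.3, -0.4, -0.2]
opening: 0.0429
```

Run:
```python
from h import *
wsnap('w16.png')
```

```text
t 16.4 pos [ 447.7 -144.6  145.2] jawyaw -73.65 q [-1.790e+01 -6.100e+00 -1.230e+01  8.440e+01  1.000e-01  1.457e+02] F [ 0.3 -0.4 -0.2] op 42.9
```

View pics/w16.png

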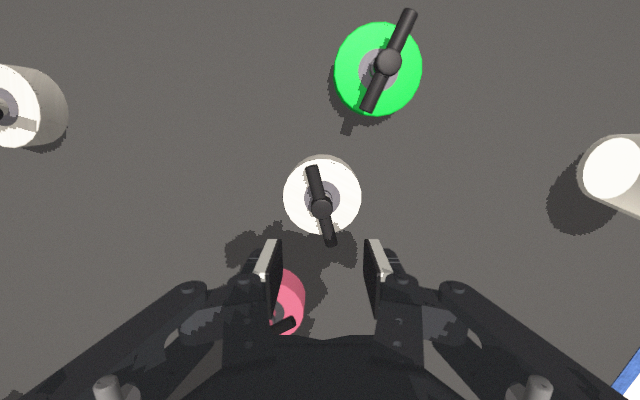

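Run:
```python
from h import *
import pickle
c=pickle.load(open('pics/w16.png.pkl','rb'))
for z in (.054,.0635): bar(c,(313,167),(330.5,246),z)
print(px2w(c,[(322,195)],.03))
```

```text
bar [ 449.2 -142.3   54. ] yaw 28.3 len 65.6
bar [ 452.2 -141.5   63.5] yaw 28.3 len 62.8
[[ 0.45288412 -0.14095996  0.03      ]]
```

Request:
jog_arm(
  deltas=[
    {"x":0,"y":30,"z":0,"twist":8.5,"fingers":0.4},
    {"x":0,"y":60,"z":0,"twist":17,"fingers":0.4},
    {"x":0,"y":90,"z":0,"twist":25.5,"fingers":0.4},
    {"x":0,"y":120,"z":0,"twist":34,"fingers":0.4},
    {"x":0,"y":150,"z":0,"twist":42.5,"fingers":0.4},
    {"x":0,"y":180,"z":0,"twist":51,"fingers":0.4},
    {"x":2,"y":210,"z":0,"twist":59.5,"fingers":0.4},
    {"x":4,"y":240,"z":0,"twist":68,"fingers":0.4},
    {"x":4,"y":270,"z":0,"twist":76.5,"fingers":0.4},
    {"x":4,"y":280,"z":0,"twist":85,"fingers":0.4},
  ],
)

```text
time: 17.45
ee_pos: [0.4507, 0.1378, 0.1424]
tcp_rot: [-42.5, 89.2, -120.5]
wrist_force: [-0.4, -0.8, -0.2]
opening: 0.0343
```

Request:
jog_arm(
  deltas=[
    {"x":0,"y":0,"z":0,"twist":8.5,"fingers":0.35},
    {"x":0,"y":0,"z":0,"twist":17,"fingers":0.35},
    {"x":0,"y":0,"z":0,"twist":25.5,"fingers":0.35},
    {"x":0,"y":0,"z":0,"twist":34,"fingers":0.35},
    {"x":0,"y":0,"z":0,"twist":42.5,"fingers":0.35},
    {"x":0,"y":0,"z":0,"twist":51,"fingers":0.35},
    {"x":0,"y":0,"z":0,"twist":59.5,"fingers":0.35},
    {"x":0,"y":0,"z":0,"twist":68,"fingers":0.35},
    {"x":0,"y":0,"z":0,"twist":76.5,"fingers":0.35},
    {"x":0,"y":0,"z":0,"twist":85,"fingers":0.35},
  ],
)

```text
time: 18.45
ee_pos: [0.4505, 0.1378, 0.1415]
tcp_rot: [-46.2, 89.3, -38.5]
wrist_force: [0.5, -0.5, -0.3]
opening: 0.0301
```

Request:
jog_arm(
  deltas=[
    {"x":0,"y":0,"z":0,"twist":8.5,"fingers":0.35},
    {"x":0,"y":0,"z":0,"twist":17,"fingers":0.35},
    {"x":0,"y":0,"z":0,"twist":25.5,"fingers":0.35},
    {"x":0,"y":0,"z":0,"twist":34,"fingers":0.35},
    {"x":0,"y":0,"z":0,"twist":42.5,"fingers":0.35},
    {"x":0,"y":0,"z":0,"twist":51,"fingers":0.35},
    {"x":0,"y":0,"z":-10,"twist":59.5,"fingers":0.35},
    {"x":0,"y":0,"z":-20,"twist":68,"fingers":0.35},
    {"x":0,"y":0,"z":-30,"twist":76.5,"fingers":0.35},
    {"x":0,"y":0,"z":-30,"twist":85,"fingers":0.35},
  ],
)

```text
time: 19.45
ee_pos: [0.4495, 0.1376, 0.1093]
tcp_rot: [-38.0, 89.4, 55.3]
wrist_force: [0.0, 0.4, 0.9]
opening: 0.03
```

Run:
```python
from h import *
wsnap('w17.png')
```

```text
t 19.45 pos [449.5 137.6 109.3] jawyaw -176.72 q [ 16.8  -6.9 -17.   79.4   0.4 -76.5] F [0.  0.4 0.9] op 30.0
```

View pics/w17.png

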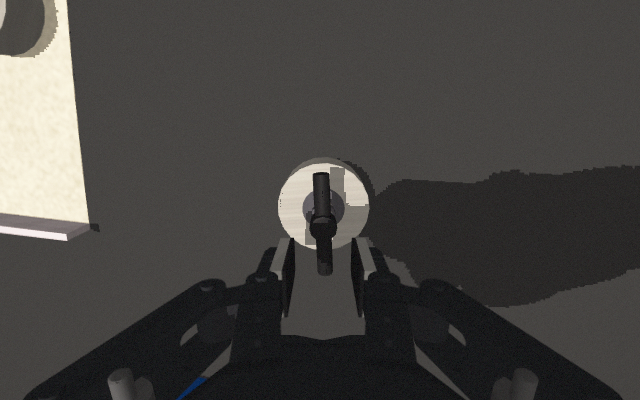

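Run:
```python
from h import *
import pickle
c=pickle.load(open('pics/w17.png.pkl','rb'))
bar(c,(321,174),(325,274)); print(w2px(c,[(.4495,.1376,.0635)]))
```

```text
bar [450.5 135.3  63.5] yaw -84.5 len 66.9
[[324.51391085 230.21677303]]
```

Request:
jog_arm(
  deltas=[
    {"x":1,"y":-2,"z":-20,"twist":1.5,"fingers":0.3},
    {"x":1,"y":-2,"z":-41,"twist":1.5,"fingers":0.3},
    {"x":1,"y":-2,"z":-45,"twist":1.5,"fingers":0.24},
    {"x":1,"y":-2,"z":-45,"twist":1.5,"fingers":0.24},
    {"x":1,"y":-2,"z":-45,"twist":-7,"fingers":0.24},
    {"x":1,"y":-2,"z":-45,"twist":-15.5,"fingers":0.24},
    {"x":1,"y":-2,"z":-45,"twist":-24,"fingers":0.24},
    {"x":1,"y":-2,"z":-46,"twist":-32.5,"fingers":0.24},
    {"x":1,"y":-2,"z":-46,"twist":-41,"fingers":0.24},
    {"x":1,"y":-2,"z":-47,"twist":-49.5,"fingers":0.24},
  ],
)

```text
time: 20.5
ee_pos: [0.4512, 0.1359, 0.0642]
tcp_rot: [-39.2, 89.3, 4.8]
wrist_force: [-0.4, -0.7, 0.5]
opening: 0.0205
```

Request:
jog_arm(
  deltas=[
    {"x":0,"y":0,"z":0,"twist":-8.5,"fingers":0.24},
    {"x":0,"y":0,"z":0,"twist":-17,"fingers":0.24},
    {"x":0,"y":0,"z":-1,"twist":-25.5,"fingers":0.24},
    {"x":0,"y":0,"z":-1.5,"twist":-34,"fingers":0.24},
    {"x":0,"y":0,"z":-2,"twist":-42.5,"fingers":0.24},
  ],
)

```text
time: 21.0
ee_pos: [0.452, 0.1357, 0.0636]
tcp_rot: [-35.5, 89.2, -34.4]
wrist_force: [1.6, -3.8, -0.5]
opening: 0.0205
```

Run:
```python
from h import *
o,T,y=tool();print(o['torque'])
wsnap('w18.png')
```

```text
[-0.61741854 -0.18771603  0.00840888]
t 21.0 pos [452.  135.7  63.6] jawyaw 91.08 q [ 17.1  -5.7 -21.   74.2  -0.6  16. ] F [ 1.6 -3.8 -0.5] op 20.5
```

View pics/w18.png

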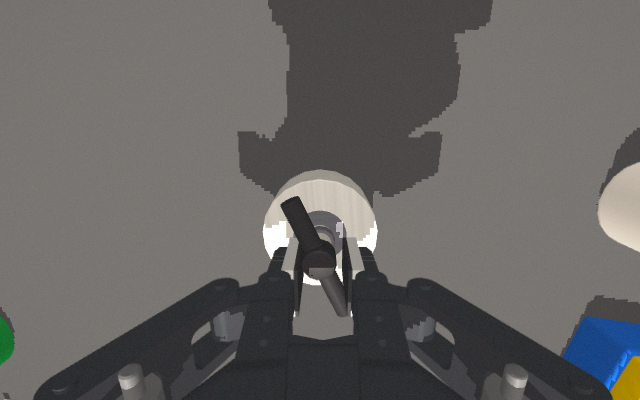

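Going down as a right-hand screw should. I'll continue to home.

Request:
jog_arm(
  deltas=[
    {"x":0,"y":0,"z":-1,"twist":-8.5,"fingers":0.24},
    {"x":0,"y":0,"z":-1,"twist":-17,"fingers":0.24},
    {"x":0,"y":0,"z":-2,"twist":-25.5,"fingers":0.24},
    {"x":0,"y":0,"z":-2.5,"twist":-34,"fingers":0.24},
    {"x":0,"y":0,"z":-3,"twist":-42.5,"fingers":0.24},
    {"x":0,"y":0,"z":-3,"twist":-51,"fingers":0.24},
    {"x":0,"y":0,"z":-3,"twist":-59.5,"fingers":0.24},
    {"x":0,"y":0,"z":-3,"twist":-68,"fingers":0.24},
  ],
)

```text
time: 21.85
ee_pos: [0.4517, 0.1356, 0.061]
tcp_rot: [-37.3, 89.2, -104.7]
wrist_force: [-0.9, -1.2, -3.1]
opening: 0.0204
```

Run:
```python
from h import *
o,T,y=tool();print(o['torque'])
wsnap('w19.png')
```

```text
[-0.23646775  0.2749375  -0.0181074 ]
t 21.85 pos [451.7 135.6  61. ] jawyaw 22.53 q [ 17.1  -4.7 -20.4  74.8  -0.7  84.6] F [-0.9 -1.2 -3.1] op 20.4
```

Request:
jog_arm(
  deltas=[
    {"x":0,"y":0,"z":0,"twist":-8.5,"fingers":0.24},
    {"x":0,"y":0,"z":0,"twist":-17,"fingers":0.24},
  ],
)

```text
time: 22.1
ee_pos: [0.4518, 0.1358, 0.0615]
tcp_rot: [-37.3, 89.2, -121.7]
wrist_force: [0.1, -0.6, -2.9]
opening: 0.0206
```

Run:
```python
from h import *
o,T,y=tool();print(o['torque'])
wsnap('w20.png')
```

```text
[0.02017134 0.06860067 0.07061592]
t 22.1 pos [451.8 135.8  61.5] jawyaw 5.51 q [ 17.   -4.5 -20.2  75.   -0.5 101.5] F [ 0.1 -0.6 -2.9] op 20.6
```

View pics/w20.png

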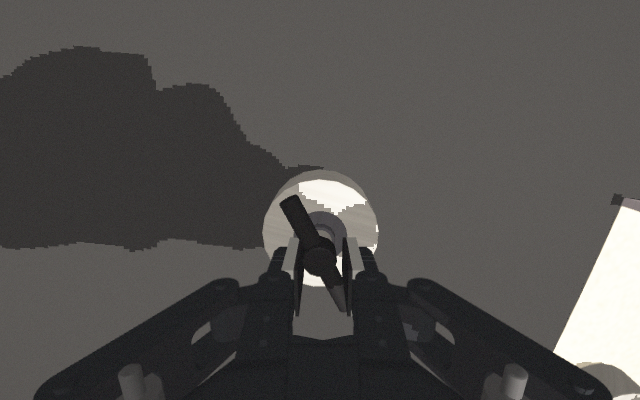

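Request:
jog_arm(
  deltas=[
    {"x":0,"y":0,"z":0,"twist":-8.5,"fingers":0.24},
    {"x":0,"y":0,"z":0,"twist":-17,"fingers":0.24},
  ],
)

```text
time: 22.35
ee_pos: [0.452, 0.136, 0.062]
tcp_rot: [-37.1, 89.2, -138.6]
wrist_force: [-0.3, 0.6, -2.4]
opening: 0.0206
```

Run:
```python
from h import *
o,T,y=tool();print(o['torque'],o['ee_pos'],o['wrist_force'],y)
```

```text
[0.03474049 0.08265644 0.04392094] [0.45202039 0.13600181 0.06201129] [-0.34262188  0.56317471 -2.35930707] -11.548927892603903
```

Request:
jog_arm(
  deltas=[
    {"x":0,"y":0,"z":0,"twist":8.5,"fingers":0.4},
    {"x":0,"y":0,"z":0,"twist":12,"fingers":0.5},
    {"x":0,"y":0,"z":30,"twist":12,"fingers":0.5},
    {"x":0,"y":0,"z":60,"twist":12,"fingers":0.5},
    {"x":0,"y":0,"z":85,"twist":12,"fingers":0.5},
    {"x":0,"y":0,"z":85,"twist":12,"fingers":0.5},
  ],
)

```text
time: 22.95
ee_pos: [0.4538, 0.1367, 0.1514]
tcp_rot: [-11.6, 89.5, -100.7]
wrist_force: [-0.2, -0.5, 0.2]
opening: 0.0425
```

Run:
```python
from h import *
wsnap('w21.png')
```

```text
t 22.95 pos [453.8 136.7 151.4] jawyaw 0.88 q [ 17.   -6.1 -11.6  84.7  -0.4 106.1] F [-0.2 -0.5  0.2] op 42.5
```

View pics/w21.png

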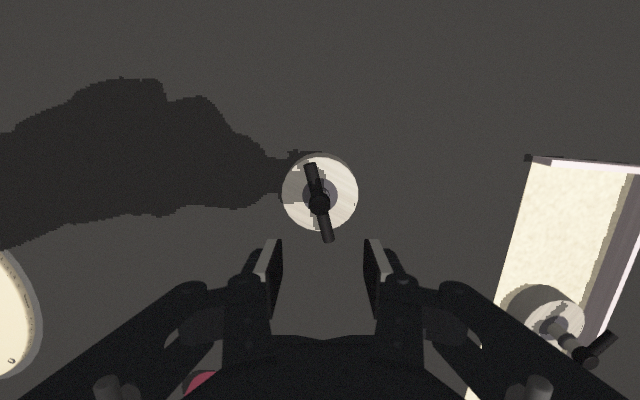

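Run:
```python
from h import *
import pickle
A=[]
for f,a,b,n,y in (('w16',(313,167),(330.5,246),(322,195),110),('w21',(310.5,163.5),(328.5,242),(320,193),110)):
  c=pickle.load(open(f'pics/{f}.png.pkl','rb'))
  for z in (.054,.058,.0635): bar(c,a,b,z)
  print(px2w(c,[n],.03))
  A.append(cv2.resize(c['image'][140:260,260:380,::-1],(400,400),interpolation=2))
cv2.imwrite('pics/cmp.png',np.hstack(A))
```

```text
bar [ 449.2 -142.3   54. ] yaw 28.3 len 65.6
bar [ 450.5 -142.    58. ] yaw 28.3 len 64.4
bar [ 452.2 -141.5   63.5] yaw 28.3 len 62.8
[[ 0.45288412 -0.14095996  0.03      ]]
bar [452.4 139.8  54. ] yaw -76.9 len 66.7
bar [452.4 141.   58. ] yaw -76.9 len 65.5
bar [452.5 142.7  63.5] yaw -76.9 len 63.9
[[0.45227877 0.14260124 0.03      ]]
```

View pics/cmp.png

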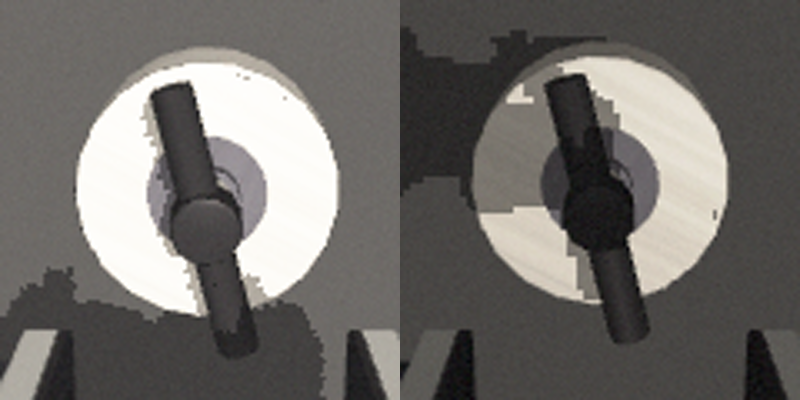

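Request:
jog_arm(
  deltas=[
    {"x":-20,"y":20,"z":40,"twist":0,"fingers":0.5},
    {"x":-40,"y":40,"z":80,"twist":0,"fingers":0.5},
    {"x":-60,"y":80,"z":110,"twist":0,"fingers":0.5},
    {"x":-80,"y":120,"z":110,"twist":0,"fingers":0.5},
    {"x":-100,"y":160,"z":110,"twist":0,"fingers":0.5},
    {"x":-120,"y":200,"z":110,"twist":0,"fingers":0.5},
    {"x":-140,"y":240,"z":110,"twist":0,"fingers":0.5},
    {"x":-150,"y":280,"z":110,"twist":0,"fingers":0.5},
    {"x":-150,"y":280,"z":110,"twist":0,"fingers":0.5},
  ],
)

```text
time: 23.9
ee_pos: [0.3014, 0.4199, 0.2575]
tcp_rot: [-29.6, 89.3, -118.2]
wrist_force: [0.5, -0.5, -0.2]
opening: 0.0426
```

Run:
```python
from h import *
c=snap('top','t22.png');d=snap('scene','s22.png')
cv2.imwrite('pics/f22.png',np.hstack([cv2.resize(c['image'][120:300,230:400,::-1],(400,424),interpolation=2),cv2.resize(d['image'][120:320,200:413,::-1],(400,424),interpolation=2)]))
```

```text
(no output)
```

View pics/f22.png

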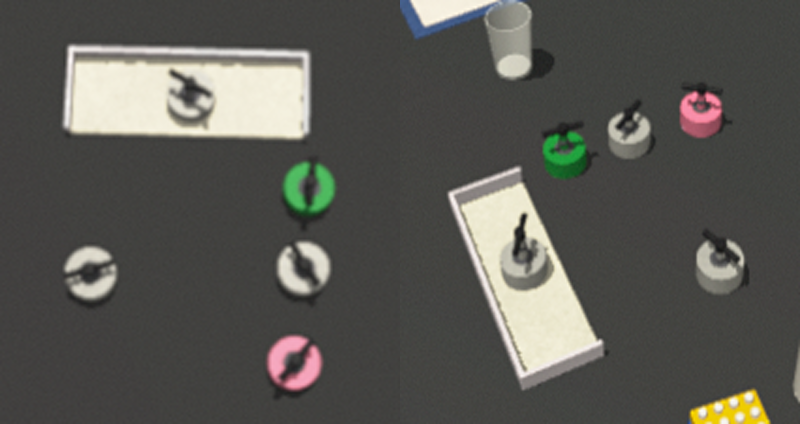

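View pics/t22.png

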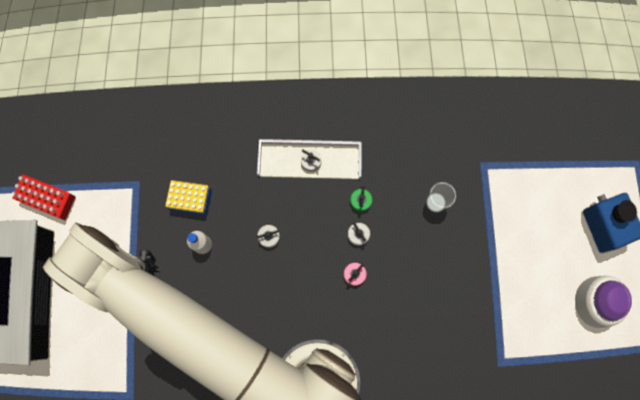

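Run:
```python
from h import *
print(ticket.job_done())
```

```text
the job is handed in; nothing more can be done
None
```

I turned all three handles, and the middle nut was the left-hand one. It now stands in the reject bay, and the job is handed in at about 24 s. No verdict was reported.

- **Left-hand (middle) nut:** its handle turned about 96° clockwise and rose about 6–7 mm. I gripped the nut by its rim and slid it along the bench into the bay. The wrist view put its centre about 52 mm in from the mouth, and the final views show it upright.
- **Right-hand (left and right) screws:** I turned both until the handles had gone farther than the screws can travel, about 172° and 165° against 152° at most. The nuts must have turned with them at the stop. The bar length in the pictures fits the home height. The nuts ended a few millimetres to about 1 cm from their start by the wrist camera, inside the 50 mm limit.
- **Other things:** the tip box, beaker, bottle, and green and pink nuts look unmoved in the final top view. The arm is clear of everything.

Three things are less certain:
- **Home position:** the pictures cannot show a screw home to within the 0.18 rad allowed. That rests on the turn angle and the torque.
- **Torque at the stop:** it rose clearly on the right screw (0.14 N m) but less on the left (0.04–0.07 N m).
- **Bay position:** the top and wrist cameras disagreed by about 10 mm. The nut is inside the limits by either one.

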